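Angle a spare shelf beam past the post into its storage bay

TASK

Put the spare shelf beam away by pushing only, never lifting it: push its blue end into the bay and tuck it behind the yellow post, then push the black end to swing the rest in, until the beam lies along the bay's back wall, touching or nearly touching it over its whole length. Leave the can, the small carton and the tape roll where they are, and finish with the robot clear of everything.

Things in the scene. Friction and masses are not known exactly. Their poses are not given: they have to be found in the camera images.
- bay: Fixed blue storage bay on the bench, walls 35 mm high, 12 mm thick, no raised floor (flat dark mat). Origin: middle of the mouth line, on the bench; x points into the bay away from the robot, y left towards the post. Inner faces: back wall x = 80 mm, end walls y = +175 and -175 mm. Open mouth y = -175 to +95 mm (yellow stripe), shorter than the beam; from y = 120 mm to the left wall a front wall shuts it.
- post (a point): Centre of the top of the fixed yellow post with a black band, 30 x 30 mm, 60 mm high, at the left of the bay's mouth; in the bay's frame it covers x = -30 to 0 mm and y = 95 to 125 mm.
- beam: Loose box-section steel beam, 300 mm long (its y), 40 wide (x), 40 high (z), about 0.5 kg, grey with dark holes, blue cap at its +y end, black at -y. Origin: centre of its underside. Starts flat on the bench before the bay, roughly along the mouth and shifted right, blue end nearer the post but clear of it. Slides with ordinary friction, a few newtons.
- beam_blue (a point): Centre of the beam's blue end face, 20 mm above its underside.
- beam_black (a point): Centre of the beam's black end face, 20 mm above its underside.
- can_mid (a point): Loose green can with a paper label, 60 mm diameter, 110 mm high, standing left of the bay; this point is its centre.
- carton_mid (a point): Loose small cardboard carton, 60 x 90 x 50 mm high, behind the bay's back wall; this point is its centre.
- tape_mid (a point): Loose orange tape roll, 90 mm diameter, 45 mm high, lying flat right of the bay; this point is its centre.

How it is judged:
By the outcome, as a careful person would: the job done as asked, in the order asked, and still so for the second after the job is handed in, with the robot touching nothing.
It also fails if it takes over 72 s, if anything falls off the work surface, if the arm or the gripper's body presses on something with over 40 N, if the wrist force passes 120 N, or if a joint passes its speed limit or range.

ROBOT

A 7-joint arm with a two-finger parallel gripper is mounted at the origin on the work surface. World frame = base frame: x ahead of the robot, y to its left, z up, the work surface at z = 0. Lengths are in m, angles in rad, forces in N, time in s.
With the tool pointing down it reaches from about 0.35 to 0.9 m from the base axis. Payload 8.1 kg.
Tool frame: the origin (TCP) lies on the centre line of the jaws, within the pads' length; the fingertips stand 11 mm ahead of it and the grasp point (between the pads) lies 8 mm behind it; x points along the fingers, y is the direction in which the jaws open and shut, and the axes are right-handed (so a half turn about x gives the same grasp; the last joint's range is limited). The gripper opens to 92 mm and grips with 3 to 60 N. Pads are 19 mm wide; open, the fingers measure 130 mm over their backs; the gripper's body (75 mm by 190 mm) begins 47 mm behind the grasp point.
Start: joints at [1.115, 0.434, 0.025, 1.573, -0.012, 1.134, -0.075], TCP at [0.216, -0.587, 0.238] pointing down, gripper open.
Joint ranges: [-2.62, 2.62], [-0.44, 2.09], [-1.27, 1.32], [0.08, 2.57], [-1.32, 4.46], [0.12, 2], [-2.74, 2.74]. Speed limits (rad/s): [2.22, 2.22, 3.01, 3.01, 3.14, 3.14, 3.14].

INTERFACE

Orientations are given as [roll, pitch, yaw] about the fixed x, y, z axes, in that order (R = Rz(yaw) Ry(pitch) Rx(roll)).
In Python, from station import observe, snapshot, finish_job gives the robot as it stands.
- The arm moves only by the shell command python3 -m jog 'ROWS' [OPENING]. ROWS is JSON, a list of rows, each a list of 2 entries, a list of its own where there are three numbers: the shift along the tool's x, y, z in mm, then the turn about the tool's x in degrees. In form: [[[dx, dy, dz], twist], ...]. A call has 1 to 10 rows; each row is the pose to reach, as a shift and turn from the pose commanded when the call began, along the tool's axes at that moment; what a row does not reach only later rows make up. A row lasts 1/8 s, in which the tool goes at most 62.5 mm and 10.7 degrees, less where a joint would pass 70% of its speed; a pose out of reach is approached as far as the arm can. A call with a gripper value outside its range is refused whole. OPENING is the opening, from -1 (shut) to 1 (fully open), set as the call begins (- or left out, the last holds). The fingers move at their own pace and stop on an object; the grip force is fixed at half the most. Time passes only in rows, so rows that repeat a pose let the fingers close. It gives the time, the measured TCP pose, the force and the opening at its end, in the units of the state.
- observe(): the state, without advancing time (a new reading comes with each control period).
- snapshot(name): name is "scene" or "top" or "wrist"; returns a dict with "color" (420x560x3 uint8, blue, green, red), "camera_matrix" (3x3 intrinsics, pixels), "distortion" ([k1, k2, p1, p2, k3] as OpenCV has them; the pictures are not rectified), "R" (3x3) and "t" (3): a world point X has camera coordinates R X + t; the wrist camera has in their place "mount" (4x4, takes a point from camera to tool coordinates, whose origin is the TCP and whose axes are the tool frame's). Camera axes: x right, y down, z forward; pixel columns grow to the right and rows downward; lengths in m; the calibration is good to about 2 mm. A picture is of the moment at which its call begins: read the wrist's pose just before it. There is no depth.
- finish_job(): hands the job in, once; it reports no verdict.
The state is a dict: "t": time; "joints": joint angles; "joint_vel": joint speeds; "tau": joint torques, N m; "ee_pos": TCP position; "tcp_rot": TCP orientation; "force": force on the tool from outside, world axes, zero at the start; "moment": the same for the moment, N m; "finger_gap": finger opening in m.
Only numpy, scipy, OpenCV 4.12 (cv2) and the standard library are available. Lean on these libraries where they do the work, as an engineer would, in place of code of your own. Each camera call takes 0.05 s, during which the arm holds its last target. There are 200 camera calls.

## Working session

There is one attempt and no reset: what is moved stays moved. The work goes in short steps, Python scripts to look and compute and a shell command to move; the robot and the scene stay as the last step left them, time stands still between calls to the robot, and variables do not carry over. Pictures are saved under pics/ and viewed, about 8 in all and at most 12, crops included, and the job is handed in when it is done.

```bash
ls; mkdir -p pics; python3 - <<'E'
from station import observe, snapshot
import cv2
o=observe(); print({k:o[k] for k in('t','ee_pos','tcp_rot','force','finger_gap')})
for n in('scene','top'):
    s=snapshot(n); cv2.imwrite(f'pics/{n}0.png',s['color']); print(n,s['camera_matrix'],s['distortion'],s['R'],s['t'])
a=cv2.imread('pics/top0.png');cv2.imwrite('pics/top0b.png',cv2.resize(a,(800,600)))
E
```

```text
pics
{'t': 0.0, 'ee_pos': array([ 0.21571882, -0.58605187,  0.23694001]), 'tcp_rot': array([-1.47124831,  1.56917354,  2.02304914]), 'force': array([-0.31368877,  0.55060837, -0.07849604]), 'finger_gap': 0.09182870788476222}
scene [[484.59571658   0.         284.67428565]
 [  0.         484.59571658 199.76017998]
 [  0.           0.           1.        ]] [-0.0629085  0.         0.         0.         0.       ] [[-0.2287946   0.97343685 -0.00858681]
 [ 0.82490546  0.18918532 -0.5326724 ]
 [-0.51689845 -0.12895588 -0.84627795]] [ 0.10104251 -0.48018329  1.66289472]
top [[476.45552878   0.         286.46570233]
 [  0.         476.45552878 209.36672124]
 [  0.           0.           1.        ]] [-0.04899647  0.          0.          0.          0.        ] [[-0.00954216 -0.99993725 -0.00586872]
 [-0.99456919  0.01009889 -0.10358641]
 [ 0.10363918  0.00484841 -0.99460314]] [0.02393343 0.61175594 1.25865689]
```

View pics/top0.png

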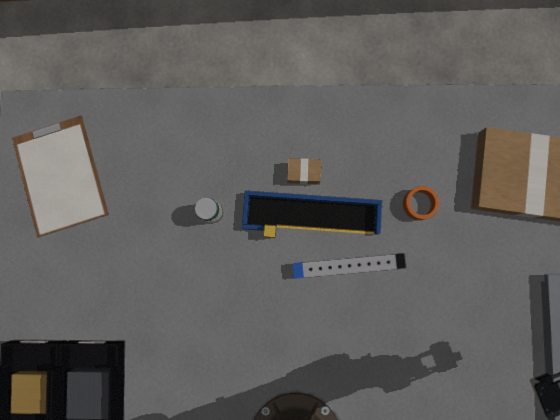

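View pics/scene0.png

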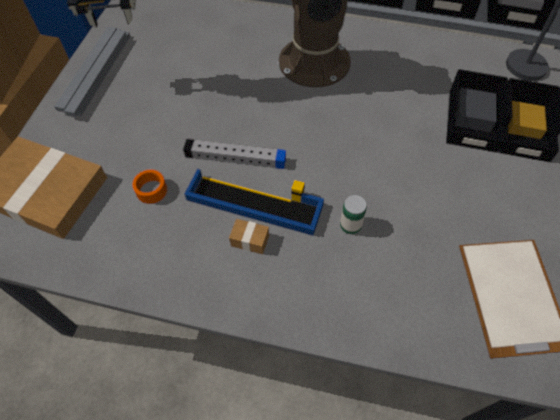

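The top view shows the bay (u 244–381, v 193–233) with the post at (270,231). The beam lies in front, blue end (297,270), black end (401,261). The can is at (207,210), the carton at (304,171) and the tape at (421,203). Next I measure by colour.

```bash
cat > h.py <<'E'
import numpy as np, cv2
from station import observe, snapshot
def ray(s,uv,z):
    p=cv2.undistortPoints(np.float64(uv).reshape(-1,1,2),s['camera_matrix'],s['distortion'])[:,0]
    d=np.c_[p,np.ones(len(p))]@s['R']; C=-s['R'].T@s['t']
    return (C+d*((z-C[2])/d[:,2])[:,None])[:,:2]
def mask(s,lo,hi,roi):
    h=cv2.cvtColor(s['color'],cv2.COLOR_BGR2HSV); m=cv2.inRange(h,lo,hi); k=np.zeros_like(m); u0,v0,u1,v1=roi
    k[v0:v1,u0:u1]=m[v0:v1,u0:u1]; return k
def big(m):
    return max(cv2.findContours(m,cv2.RETR_EXTERNAL,cv2.CHAIN_APPROX_NONE)[0],key=cv2.contourArea)
def rect(s,m,z):
    c=big(m)[:,0]; P=ray(s,c,z).astype(np.float32)*1000
    r=cv2.minAreaRect(P); return np.array(r[0]),cv2.boxPoints(r),r
E
python3 - <<'E'
from h import *
np.set_printoptions(precision=1,suppress=True)
s=snapshot('top')
hsv=cv2.cvtColor(s['color'],cv2.COLOR_BGR2HSV)
for n,(u,v) in dict(wallback=(310,196),post=(270,231),cap=(297,270),beam=(340,268),black=(401,261),floor=(310,213),mat=(330,300)).items(): print(n,hsv[v,u])
for n,lo,hi,roi,z in [('bay',(100,120,40),(130,255,255),(235,185,390,242),.035),('post',(18,120,100),(35,255,255),(262,220,277,242),.06),('cap',(100,120,40),(130,255,255),(285,255,310,285),.04),
  ('beamgrey',(0,0,110),(180,60,255),(295,248,402,282),.04),('black',(0,0,0),(180,255,40),(392,248,412,272),.04)]:
    c,b,r=rect(s,mask(s,lo,hi,roi),z); print(n,c,b.tolist(),r[1:])
E
```

```text
wallback [108 168 100]
post [ 22 162 162]
cap [109 181 134]
beam [150   5  96]
black [75 23 22]
floor [45 23 22]
mat [  0   2 103]
bay [598.2 -49.8] [[531.8883666992188, -230.99468994140625], [634.5115356445312, -239.31265258789062], [664.5588989257812, 131.397705078125], [561.9357299804688, 139.71566772460938]] ((371.92608642578125, 102.95972442626953), 85.36610412597656)
post [552.7  63.2] [[535.6449584960938, 50.340518951416016], [565.1596069335938, 45.821624755859375], [569.7908325195312, 76.06977844238281], [540.2761840820312, 80.58866882324219]] ((30.600627899169922, 29.858598709106445), 81.29522705078125)
cap [449.1  -9.7] [[427.9520568847656, 1.1304152011871338], [430.4982604980469, -24.558320999145508], [470.2644958496094, -20.61678123474121], [467.7182922363281, 5.071954727172852]] ((39.96109390258789, 25.814617156982422), 5.6605424880981445)
beamgrey [ 459.2 -146.9] [[430.3976135253906, -25.717267990112305], [449.6058654785156, -271.15582275390625], [487.9156188964844, -268.1576843261719], [468.7073669433594, -22.7191162109375]] ((38.42686462402344, 246.18902587890625), 4.474895000457764)
black [ 471.  -283.7] [[453.580078125, -294.1629638671875], [488.0921630859375, -294.58740234375], [488.355712890625, -273.15875244140625], [453.8436279296875, -272.73431396484375]] ((21.430280685424805, 34.51472473144531), 89.2953872680664)
```

```bash
cat >> h.py <<'E'
from scipy.spatial.transform import Rotation as Ro
np.set_printoptions(precision=1,suppress=True)
O=np.array([557.8,-46.5]); YB=-4.63   # bay frame, mm/deg
def R2(d): a=np.radians(d); return np.array([[np.cos(a),-np.sin(a)],[np.sin(a),np.cos(a)]])
def b2w(p): return O+R2(YB)@np.array(p,float)
def w2b(p): return R2(YB).T@(np.array(p,float)-O)
def tool():
    o=observe(); R=Ro.from_euler('xyz',o['tcp_rot']).as_matrix(); return o,R
def to(*tgts):
    """bay-frame targets (x,y,z mm, yaw deg of jaw axis vs bay y) -> tool shifts, twist"""
    o,R=tool(); p=o['ee_pos']*1000
    cur=np.degrees(np.arctan2(-R[0,1],R[1,1]))-YB  # yaw of tool y rel. to bay y
    print('tcp bay',w2b(p[:2]),'z',p[2],'jaw yaw %.1f'%((cur+90)%180-90),'F',o['force'],'t',o['t'],'gap',o['finger_gap'],'toolx',R[:,0],'q',o['joints'])
    for x,y,z,a in tgts:
        d=np.r_[b2w((x,y)),z]-p; tw=-((a-cur+90)%180-90)   # tool x down: twist is minus yaw
        print((x,y,z,a),'->',R.T@d,'twist %.1f'%tw)
def beam(s):
    g=mask(s,(0,0,110),(180,60,255),(0,0,560,420))
E
python3 - <<'E'
from h import *
B=np.array([-90,-108.]); a=9.1; f=lambda x,y:B+R2(a)@[x,y]
p=f(-62,40); print(p,f(0,150),f(0,-150)); to((*p,120,a),(*p,22,a))
E
```

```text
[-157.5  -78.3] [-113.7   40.1] [ -66.3 -256.1]
tcp bay [-297.3 -565.5] z 237.11804927780258 jaw yaw 24.8 F [-0.4 -0.8 -0. ] t 0.15 gap 0.0924041889087667 toolx [-0.  0. -1.] q [ 1.1  0.4  0.   1.6 -0.   1.1 -0.1]
(np.float64(-157.54597870873584), np.float64(-78.30924789974152), 120, 9.1) -> [ 117.5 -383.3 -331.5] twist 15.7
(np.float64(-157.54597870873584), np.float64(-78.30924789974152), 22, 9.1) -> [ 215.5 -383.2 -331.5] twist 15.7
```

```bash
python3 -m jog '[[[40,-130,-110],5],[[80,-260,-220],10],[[117,-383,-331],15.7],[[117,-383,-331],15.7],[[117,-383,-331],15.7],[[117,-383,-331],15.7],[[117,-383,-331],15.7],[[117,-383,-331],15.7],[[117,-383,-331],15.7],[[117,-383,-331],15.7]]' 1
python3 - <<'E'
from h import *
B=np.array([-90,-108.]); a=9.1; f=lambda x,y:B+R2(a)@[x,y]
p=f(-62,40); to((*p,120,a),(*p,22,a))
E
```

```text
t: 1.4
ee_pos: [0.3944, -0.1112, 0.1204]
tcp_rot: [-0.692, 1.57, 2.532]
force: [-0.5, -0.1, 0.2]
finger_gap: 0.092
tcp bay [-157.6  -77.7] z 120.4025386465576 jaw yaw 9.4 F [-0.5 -0.1  0.2] t 1.4 gap 0.0919613679615534 toolx [-0.  0. -1.] q [ 0.3  0.3 -0.2  2.2  0.1  0.7 -1.4]
(np.float64(-157.54597870873584), np.float64(-78.30924789974152), 120, 9.1) -> [0.4 0.6 0. ] twist 0.3
(np.float64(-157.54597870873584), np.float64(-78.30924789974152), 22, 9.1) -> [98.4  0.6 -0. ] twist 0.3
```

```bash
python3 -m jog '[[[50,0,0],0],[[98,0,0],0],[[98,0,0],0],[[98,0,0],0]]'
python3 - <<'E'
from h import *
b0=np.array([-90,-108.,9.1]);b1=np.array([-23,-96,-20.])
for k in (0,.25,.5,.75,1):
    b=b0+(b1-b0)*k; p=b[:2]+R2(b[2])@[-29.5,40]; to((*p.round(1),22,b[2]))
E
```

```text
t: 1.9
ee_pos: [0.3946, -0.1136, 0.0239]
tcp_rot: [2.252, 1.57, -0.812]
force: [-0.8, 0.6, 0.2]
finger_gap: 0.0919
tcp bay [-157.3  -80.1] z 23.871592750494923 jaw yaw 9.1 F [-0.8  0.6  0.2] t 1.9 gap 0.09188937096581301 toolx [ 0. -0. -1.] q [ 0.3  0.4 -0.1  2.3  0.1  0.4 -1.5]
(np.float64(-125.5), np.float64(-73.2), 22, np.float64(9.1)) -> [  1.9  -1.8 -32.5] twist -0.0
tcp bay [-157.3  -80.1] z 23.871592750494923 jaw yaw 9.1 F [-0.8  0.6  0.2] t 1.9 gap 0.09188937096581301 toolx [ 0. -0. -1.] q [ 0.3  0.4 -0.1  2.3  0.1  0.4 -1.5]
(np.float64(-104.0), np.float64(-66.0), 22, np.float64(1.8249999999999993)) -> [  1.9  -5.5 -54.8] twist 7.2
tcp bay [-157.3  -80.1] z 23.871592750494923 jaw yaw 9.1 F [-0.8  0.6  0.2] t 1.9 gap 0.09188937096581301 toolx [ 0. -0. -1.] q [ 0.3  0.4 -0.1  2.3  0.1  0.4 -1.5]
(np.float64(-82.1), np.float64(-59.4), 22, np.float64(-5.450000000000001)) -> [  1.9  -8.5 -77.5] twist 14.5
tcp bay [-157.3  -80.1] z 23.871592750494923 jaw yaw 9.1 F [-0.8  0.6  0.2] t 1.9 gap 0.09188937096581301 toolx [ 0. -0. -1.] q [ 0.3  0.4 -0.1  2.3  0.1  0.4 -1.5]
(np.float64(-59.7), np.float64(-53.5), 22, np.float64(-12.725000000000003)) -> [   1.9  -10.8 -100.6] twist 21.8
tcp bay [-157.3  -80.1] z 23.871592750494923 jaw yaw 9.1 F [-0.8  0.6  0.2] t 1.9 gap 0.09188937096581301 toolx [ 0. -0. -1.] q [ 0.3  0.4 -0.1  2.3  0.1  0.4 -1.5]
(np.float64(-37.0), np.float64(-48.3), 22, np.float64(-20.0)) -> [   1.9  -12.4 -123.8] twist 29.1
```

```bash
python3 - <<'E'
from h import *
cv2.imwrite('pics/w1.png',snapshot('wrist')['color'])
E
```

```text
(no output)
```

View pics/w1.png

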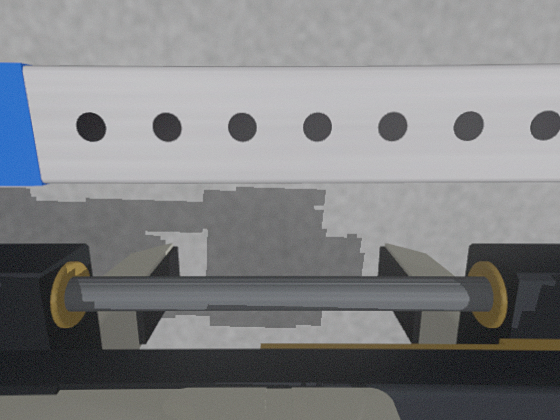

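The wrist view shows the beam parallel to the jaws, rows 65–185, blue cap at left (columns 0–40), and clear of the fingers. I push and turn it now.

```bash
python3 -m jog '[[[2,-1,-18],0],[[2,-2,-30],0],[[2,-2,-34],0.5],[[2,-3,-41],3],[[2,-4,-48],5],[[2,-5.5,-55],7.2],[[2,-6.5,-62],9.6],[[2,-7.5,-70],12],[[2,-8.5,-77.5],14.5],[[2,-8.5,-77.5],14.5]]'
python3 - <<'E'
from h import *
b0=np.array([-90,-108.,9.1]);b1=np.array([-23,-96,-20.])
for k in (.6,.8,1):
    b=b0+(b1-b0)*k; p=b[:2]+R2(b[2])@[-29.5,40]; to((*p.round(1),22,b[2]))
E
```

```text
t: 3.2
ee_pos: [0.4708, -0.0978, 0.0205]
tcp_rot: [-0.138, 1.57, 2.829]
force: [-1.8, 1.1, -0.4]
finger_gap: 0.0916
tcp bay [-82.6 -58.1] z 20.524112183739085 jaw yaw -5.4 F [-1.8  1.1 -0.4] t 3.2 gap 0.09156691801563938 toolx [-0.  0. -1.] q [ 0.1  0.5 -0.1  2.1  0.1  0.5 -1.7]
(np.float64(-73.2), np.float64(-56.9), 22, np.float64(-8.360000000000001)) -> [-1.5 -2.1 -9.3] twist 3.0
tcp bay [-82.6 -58.1] z 20.524112183739085 jaw yaw -5.4 F [-1.8  1.1 -0.4] t 3.2 gap 0.09156691801563938 toolx [-0.  0. -1.] q [ 0.1  0.5 -0.1  2.1  0.1  0.5 -1.7]
(np.float64(-55.2), np.float64(-52.4), 22, np.float64(-14.180000000000001)) -> [ -1.5  -8.3 -26.8] twist 8.8
tcp bay [-82.6 -58.1] z 20.524112183739085 jaw yaw -5.4 F [-1.8  1.1 -0.4] t 3.2 gap 0.09156691801563938 toolx [-0.  0. -1.] q [ 0.1  0.5 -0.1  2.1  0.1  0.5 -1.7]
(np.float64(-37.0), np.float64(-48.3), 22, np.float64(-20.0)) -> [ -1.5 -14.1 -44.5] twist 14.6
```

```bash
python3 -m jog '[[[0,-2,-6],2],[[-1,-3.5,-13],4.3],[[-1,-6,-20],6.6],[[-1,-8.3,-27],8.8],[[-1,-10,-33],10.7],[[-1,-12,-39],12.7],[[-1,-14,-44.5],14.6],[[-1,-14,-44.5],14.6],[[-1,-14,-40],14.6],[[-1,-14,-40],14.6]]'
python3 - <<'E'
from h import *
to()
cv2.imwrite('pics/top1.png',cv2.resize(snapshot('top')['color'][150:330,200:440],(800,600)))
cv2.imwrite('pics/scene1.png',cv2.resize(snapshot('scene')['color'][110:260,120:380],(780,450)))
E
```

```text
t: 4.45
ee_pos: [0.5125, -0.0913, 0.0219]
tcp_rot: [-2.741, 1.57, -0.029]
force: [0.1, -0.4, 0.3]
finger_gap: 0.0918
tcp bay [-41.5 -48.3] z 21.85667175040091 jaw yaw -19.9 F [ 0.1 -0.4  0.3] t 4.45 gap 0.0918036592565304 toolx [ 0. -0. -1.] q [ 0.1  0.6  0.   2.  -0.   0.5 -1.9]
```

View pics/top1.png

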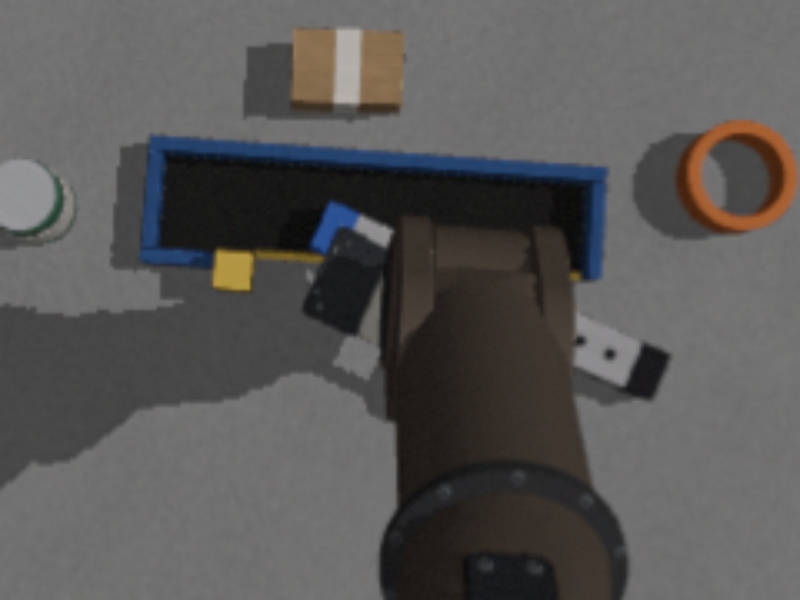

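The beam is now tilted with its blue end inside the mouth (blue end face corners at about crop (329,204)/(312,240)). The black end is outside, with face corners at (669,354)/(655,399). Nothing else has been disturbed.

```bash
python3 - <<'E'
from h import *
s=snapshot('top')
c=np.array([[329,204],[312,240],[669,354],[655,399]])/3.3333+[200,150]
P=ray(s,c,.04)*1000; Bp=np.array([w2b(p) for p in P]); print(Bp)
bl,bk=Bp[:2].mean(0),Bp[2:].mean(0); d=bl-bk; L=np.hypot(*d); yaw=np.degrees(np.arctan2(-d[0],d[1])); C=(bl+bk)/2
print('blue',bl,'black',bk,'L',L,'yaw',yaw,'C',C)
f=lambda x,y:C+R2(yaw)@[x,y]
a=yaw+90
back=f(-70,40); e=f(-75,-190); ph=f(0,-190); 
to((*back,22,yaw),(*e,80,a),(*ph,80,a),(*ph,22,a))
E
```

```text
[[  45.3   35.3]
 [  15.3   46.9]
 [ -55.9 -244.6]
 [ -92.4 -235.2]]
blue [30.3 41.1] black [ -74.2 -239.9] L 299.8086849651785 yaw -20.392250424718693 C [-21.9 -99.4]
tcp bay [-41.1 -48.4] z 21.87785132732531 jaw yaw -20.0 F [ 0.8 -0.   0.3] t 4.6 gap 0.09195740903733812 toolx [ 0. -0. -1.] q [ 0.1  0.6  0.   2.  -0.   0.5 -1.9]
(np.float64(-73.60457194197349), np.float64(-37.52011657417773), 22, np.float64(-20.392250424718693)) -> [-0.1  0.8 34.2] twist 0.4
(np.float64(-158.43363002132173), np.float64(-251.36358948221522), 80, np.float64(69.6077495752813)) -> [-58.2 230.8  40.9] twist -89.6
(np.float64(-88.13394547822485), np.float64(-277.4969848441093), 80, np.float64(69.6077495752813)) -> [-58.1 231.4 -34.1] twist -89.6
(np.float64(-88.13394547822485), np.float64(-277.4969848441093), 22, np.float64(69.6077495752813)) -> [ -0.1 231.4 -34. ] twist -89.6
```

```bash
python3 -m jog '[[[0,1,25],0],[[-60,20,34],-8],[[-60,60,34],-18],[[-60,115,10],-28],[[-60,170,-15],-38],[[-60,231,-34],-48],[[-60,231,-34],-58],[[-60,231,-34],-68],[[-60,231,-34],-79],[[-60,231,-34],-89.6]]' -1
python3 - <<'E'
from h import *
C=np.array([-22,-99.5]);y=-20.4; p=C+R2(y)@[0,-190]; to((*p,22,y+90))
E
```

```text
t: 5.85
ee_pos: [0.4474, -0.3158, 0.0818]
tcp_rot: [1.242, 1.57, -0.761]
force: [-0.2, 1.0, -0.3]
finger_gap: 0.0009
tcp bay [ -88.3 -277.3] z 81.78259661478536 jaw yaw 69.9 F [-0.2  1.  -0.3] t 5.85 gap 0.0008864594303554775 toolx [ 0. -0. -1.] q [ 0.8  0.5 -0.4  1.9  0.3  0.8 -0.2]
(np.float64(-88.22868899114488), np.float64(-277.58357800345937), 22, 69.6) -> [59.8  0.1  0.2] twist 0.3
```

```bash
python3 -m jog '[[[40,0,0],0],[[60,0,0],0.3],[[60,0,0],0.3],[[60,0,0],0.3]]'
python3 - <<'E'
from h import *
bs=[(-22,-99.5,-20.4),(-22,-99.5,-20.4)]
bl=[(30.3,41.1,-20.4),(40,67,-19),(48.5,94,-17.6),(55.5,120,-16),(61,146,-14)]
for x,y,a in bl:
    c=np.array([x,y])+R2(a)@[0,-150]; k=c+R2(a)@[20,-150]; p=c+R2(a)@[0,-159.5]; print('corner black-back',k); to((*p.round(1),22,a+90))
E
```

```text
t: 6.35
ee_pos: [0.448, -0.3158, 0.0225]
tcp_rot: [1.497, 1.57, -0.517]
force: [0.4, 0.7, 0.7]
finger_gap: 0.0007
corner black-back [ -55.5 -247.1]
tcp bay [ -87.7 -277.3] z 22.50838233024389 jaw yaw 69.2 F [0.4 0.7 0.7] t 6.35 gap 0.0007223389876321882 toolx [ 0. -0. -1.] q [ 0.8  0.6 -0.3  1.9  0.3  0.6 -0.2]
(np.float64(-77.6), np.float64(-249.0), 22, 69.6) -> [  0.5  -0.6 -30. ] twist -0.4
corner black-back [ -38.8 -223.2]
tcp bay [ -87.7 -277.3] z 22.50838233024389 jaw yaw 69.2 F [0.4 0.7 0.7] t 6.35 gap 0.0007223389876321882 toolx [ 0. -0. -1.] q [ 0.8  0.6 -0.3  1.9  0.3  0.6 -0.2]
(np.float64(-60.8), np.float64(-225.6), 22, 71) -> [  0.5   6.8 -57.9] twist -1.8
corner black-back [ -23.1 -198. ]
tcp bay [ -87.7 -277.3] z 22.50838233024389 jaw yaw 69.2 F [0.4 0.7 0.7] t 6.35 gap 0.0007223389876321882 toolx [ 0. -0. -1.] q [ 0.8  0.6 -0.3  1.9  0.3  0.6 -0.2]
(np.float64(-45.1), np.float64(-201.0), 22, 72.4) -> [  0.5  12.8 -86.5] twist -3.2
corner black-back [  -8.  -173.9]
tcp bay [ -87.7 -277.3] z 22.50838233024389 jaw yaw 69.2 F [0.4 0.7 0.7] t 6.35 gap 0.0007223389876321882 toolx [ 0. -0. -1.] q [ 0.8  0.6 -0.3  1.9  0.3  0.6 -0.2]
(np.float64(-29.8), np.float64(-177.5), 22, 74) -> [   0.5   18.7 -113.8] twist -4.8
corner black-back [   7.8 -149.9]
tcp bay [ -87.7 -277.3] z 22.50838233024389 jaw yaw 69.2 F [0.4 0.7 0.7] t 6.35 gap 0.0007223389876321882 toolx [ 0. -0. -1.] q [ 0.8  0.6 -0.3  1.9  0.3  0.6 -0.2]
(np.float64(-13.9), np.float64(-154.3), 22, 76) -> [   0.5   25.4 -141.2] twist -6.8
```

```bash
python3 -m jog '[[[0,0,-15],-0.4],[[0,-0.5,-29],-0.4],[[0,-0.5,-38],-0.4],[[0,-0.5,-48],-0.4],[[0,-0.5,-58],-0.4],[[0,-0.5,-68],-0.4],[[0,-0.5,-78],-0.4],[[0,-0.5,-88],-0.4],[[0,-0.5,-98],-0.4],[[0,-0.5,-106],-0.4]]'
python3 - <<'E'
from h import *
to()
cv2.imwrite('pics/top2.png',cv2.resize(snapshot('top')['color'][150:330,200:440],(800,600)))
bl=[(60.5,122,-20),(60.5,130,-19),(60.5,140,-17),(60.5,150,-14.5)]
for x,y,a in bl:
    c=np.array([x,y])+R2(a)@[0,-150];p=c+R2(a)@[0,-159.5]; to((*p.round(1),22,a+90))
E
```

```text
t: 7.6
ee_pos: [0.4925, -0.2208, 0.0225]
tcp_rot: [0.426, 1.568, -1.582]
force: [-3.3, -7.9, 7.5]
finger_gap: 0.0004
tcp bay [ -51.1 -179.1] z 22.536857336528904 jaw yaw 69.6 F [-3.3 -7.9  7.5] t 7.6 gap 0.0003979133540942685 toolx [-0. -0. -1.] q [ 0.6  0.6 -0.3  2.   0.3  0.6 -0.4]
tcp bay [ -50.5 -177.6] z 22.512492394652725 jaw yaw 69.6 F [-2.5 -4.8  5.3] t 7.65 gap 0.0006562011602078582 toolx [ 0. -0. -1.] q [ 0.6  0.6 -0.3  2.   0.3  0.6 -0.4]
(np.float64(-45.4), np.float64(-168.8), 22, 70) -> [  0.5   1.7 -10. ] twist -0.4
tcp bay [ -50.5 -177.6] z 22.512492394652725 jaw yaw 69.6 F [-2.5 -4.8  5.3] t 7.65 gap 0.0006562011602078582 toolx [ 0. -0. -1.] q [ 0.6  0.6 -0.3  2.   0.3  0.6 -0.4]
(np.float64(-40.3), np.float64(-162.6), 22, 71) -> [  0.5   4.4 -17.6] twist -1.4
tcp bay [ -50.5 -177.6] z 22.512492394652725 jaw yaw 69.6 F [-2.5 -4.8  5.3] t 7.65 gap 0.0006562011602078582 toolx [ 0. -0. -1.] q [ 0.6  0.6 -0.3  2.   0.3  0.6 -0.4]
(np.float64(-30.0), np.float64(-156.0), 22, 73) -> [  0.5  11.7 -27.3] twist -3.4
tcp bay [ -50.5 -177.6] z 22.512492394652725 jaw yaw 69.6 F [-2.5 -4.8  5.3] t 7.65 gap 0.0006562011602078582 toolx [ 0. -0. -1.] q [ 0.6  0.6 -0.3  2.   0.3  0.6 -0.4]
(np.float64(-17.0), np.float64(-149.6), 22, 75.5) -> [  0.5  21.7 -37.9] twist -5.9
```

View pics/top2.png

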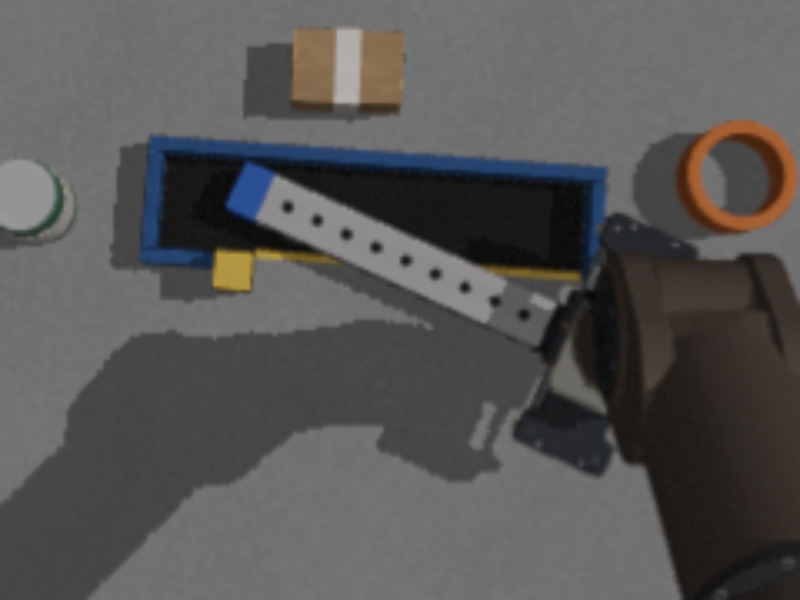

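The blue end is behind the post line (crop (250,190)), its back corner nearly at the back wall, and the black end is against the gripper at (555,325). Now I slide it left along the wall.

```bash
python3 -m jog '[[[0.5,1,-5],0],[[0.5,1.7,-10],-0.4],[[0.5,3,-14],-1],[[0.5,4.5,-18],-1.4],[[0.5,8,-23],-2.4],[[0.5,12,-27.5],-3.4],[[0.5,16,-32],-4.4],[[0.5,20,-37],-5.5],[[0.5,20,-37],-5.5],[[0.5,20,-30],-5.5]]'
python3 - <<'E'
from h import *
to()
cv2.imwrite('pics/top3.png',cv2.resize(snapshot('top')['color'][150:330,200:440],(800,600)))
E
```

```text
t: 8.9
ee_pos: [0.5237, -0.1997, 0.0214]
tcp_rot: [2.697, 1.57, 0.787]
force: [0.0, 0.8, -0.6]
finger_gap: 0.0004
tcp bay [ -21.6 -155.4] z 21.40917261219122 jaw yaw 75.2 F [ 0.   0.8 -0.6] t 8.9 gap 0.0004089045966967791 toolx [ 0.  0. -1.] q [ 0.5  0.6 -0.4  1.9  0.3  0.7 -0.4]
```

View pics/top3.png

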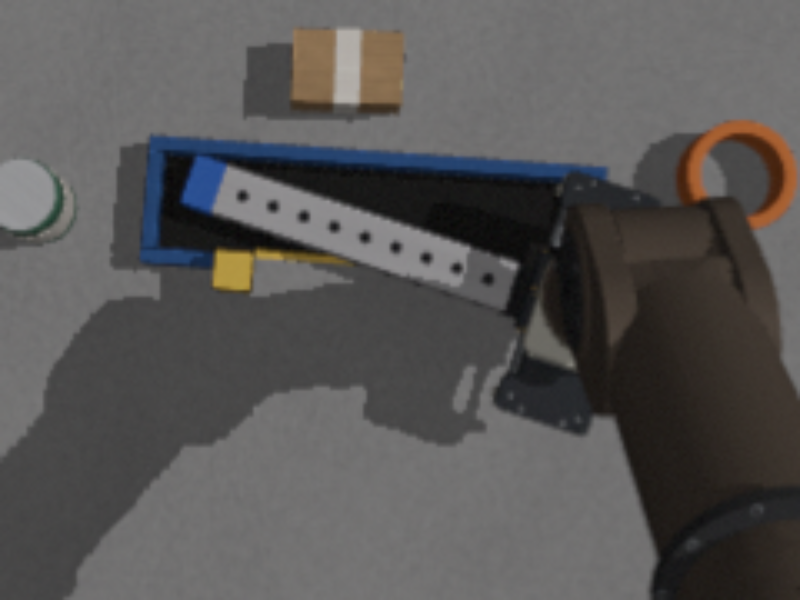

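The blue end is tucked behind the post (crop 182–225, 157–212) and the black end lies just inside the mouth plane. Next I go to the near side of the black half and swing it in.

```bash
python3 - <<'E'
from h import *
s=snapshot('top')
c=np.array([[202,155],[181,203]])/3.3333+[200,150]
P=ray(s,c,.04)*1000; Bp=np.array([w2b(p) for p in P]); print(Bp)
bl=Bp.mean(0); yaw=-14.8; C=bl+R2(yaw)@[0,-150]; print('blue',bl,'C',C,'black',bl+R2(yaw)@[0,-300])
f=lambda x,y:C+R2(yaw)@[x,y]
to((*f(0,-175),22,yaw+90),(*f(-10,-172),75,yaw+90),(*f(-60,-80),75,yaw),(*f(-60,-80),22,yaw))
E
```

```text
[[ 77.9 140.6]
 [ 37.7 154.5]]
blue [ 57.8 147.6] C [19.5  2.6] black [ -18.9 -142.5]
tcp bay [ -22.5 -156.9] z 21.10389104267496 jaw yaw 75.1 F [-0.3 -0.2  0.5] t 9.0 gap 0.0004790531747971928 toolx [-0.  0. -1.] q [ 0.5  0.6 -0.4  1.9  0.3  0.7 -0.4]
(np.float64(-25.24968193608686), np.float64(-166.63666682944972), 22, 75.2) -> [-0.9 -0.2 10.1] twist -0.1
(np.float64(-34.15157854832408), np.float64(-161.18173908427843), 75, 75.2) -> [-53.9 -10.2   7.2] twist -0.1
(np.float64(-58.99173824845432), np.float64(-59.46169943587865), 75, -14.8) -> [-53.9 -60.4 -84.7] twist 89.9
(np.float64(-58.99173824845432), np.float64(-59.46169943587865), 22, -14.8) -> [ -0.9 -60.4 -84.7] twist 89.9
```

```bash
python3 -m jog '[[[-25,0,3],0],[[-57,0,4],0],[[-57,-20,-15],10],[[-57,-40,-40],20],[[-57,-60,-85],30],[[-57,-60,-85],40],[[-57,-60,-85],50],[[-57,-60,-85],60],[[-57,-60,-85],70],[[-57,-60,-85],80]]' &&
python3 -m jog '[[[0,0,0],9.9],[[0,0,0],9.9],[[0,0,0],9.9],[[0,0,0],9.9]]' 1
python3 - <<'E'
from h import *
C=np.array([19.5,2.6]);yaw=-14.8; f=lambda x,y:C+R2(yaw)@[x,y]
to((*f(-60,-80),22,yaw))
E
```

```text
t: 10.25
ee_pos: [0.4949, -0.1001, 0.0781]
tcp_rot: [-1.203, 1.57, 1.767]
force: [-0.5, -0.2, -1.3]
finger_gap: 0.0005
t: 10.75
ee_pos: [0.495, -0.1007, 0.0782]
tcp_rot: [-1.141, 1.571, 1.664]
force: [0.6, -0.0, -0.1]
finger_gap: 0.0358
tcp bay [-58.2 -59. ] z 78.19599212595564 jaw yaw -14.7 F [ 0.6 -0.  -0.1] t 10.75 gap 0.03582817897739979 toolx [-0.  0. -1.] q [ 0.1  0.4  0.   2.  -0.   0.7 -1.8]
(np.float64(-58.945063951130805), np.float64(-59.419125612209314), 22, -14.8) -> [56.2  0.6  0.6] twist 0.1
```

```bash
python3 -m jog '[[[0,0,0],0],[[0,0,0],0],[[0,0,0],0],[[30,0,0],0],[[56,0.5,0.5],0],[[56,0.5,0.5],0],[[56,0.5,0.5],0],[[56,0.5,0.5],0]]' 1
python3 - <<'E'
from h import *
K=np.array([79.5,141])
T=[]
for a in (-14.8,-10,-5,-1.5,0):
    C=K-R2(a)@[20,150]; p=C+R2(a)@[-29.5,-80]; T.append((*p.round(1),22,a))
to(*T)
E
```

```text
t: 11.75
ee_pos: [0.4952, -0.1011, 0.0232]
tcp_rot: [-2.915, 1.569, -0.112]
force: [0.5, 0.5, -0.0]
finger_gap: 0.0913
tcp bay [-58.  -59.4] z 23.242789323182993 jaw yaw -14.8 F [ 0.5  0.5 -0. ] t 11.75 gap 0.09133428678692573 toolx [ 0. -0. -1.] q [ 0.1  0.5  0.   2.1 -0.   0.5 -1.8]
(np.float64(-27.1), np.float64(-68.7), 22, -14.8) -> [  1.3   1.1 -32.2] twist 0.0
(np.float64(-9.2), np.float64(-76.9), 22, -10) -> [  1.3   4.5 -51.6] twist -4.8
(np.float64(10.1), np.float64(-83.8), 22, -5) -> [  1.4   6.2 -72. ] twist -9.8
(np.float64(24.0), np.float64(-87.6), 22, -1.5) -> [  1.4   6.3 -86.4] twist -13.3
(np.float64(30.0), np.float64(-89.0), 22, 0) -> [  1.4   6.2 -92.6] twist -14.8
```

```bash
python3 -m jog '[[[1,1,-18],0],[[1,1,-31],0],[[1,2,-38],-1.5],[[1,3.5,-45],-3.2],[[1,4.5,-52],-4.8],[[1,5,-59],-6.5],[[1,6,-66],-8.3],[[1,6,-73],-10],[[1,6,-80],-11.6],[[1,6,-86],-13.3]]' && python3 - <<'E'
from h import *
to((29,-88,22,0),(30.5,-88,22,0),(32,-88,22,0),(20,-88,22,0))
cv2.imwrite('pics/top4.png',cv2.resize(snapshot('top')['color'][150:330,200:440],(800,600)))
E
```

```text
t: 13.0
ee_pos: [0.5723, -0.1352, 0.0211]
tcp_rot: [0.002, 1.568, 3.039]
force: [-4.8, 1.4, 3.4]
finger_gap: 0.0917
tcp bay [ 21.6 -87.2] z 21.068077624984866 jaw yaw -1.4 F [-4.8  1.4  3.4] t 13.0 gap 0.09170214859162411 toolx [-0.  0. -1.] q [ 0.2  0.6 -0.1  1.9  0.1  0.7 -1.6]
(29, -88, 22, 0) -> [-1.   0.6 -7.4] twist -1.4
(30.5, -88, 22, 0) -> [-1.   0.5 -8.9] twist -1.4
(32, -88, 22, 0) -> [ -1.    0.5 -10.4] twist -1.4
(20, -88, 22, 0) -> [-0.9  0.8  1.6] twist -1.4
```

```bash
python3 -m jog '[[[-0.5,0,-3],-0.5],[[-1,0,-5],-1],[[-1,0,-7],-1.4],[[-1,0,-8],-1.4]]'; python3 -m jog '[[[0,0,-1],0],[[0,0,-2],0],[[0,0,-3],0]]'
```

```text
t: 13.55
ee_pos: [0.5815, -0.1361, 0.0221]
tcp_rot: [0.371, 1.571, -2.852]
force: [-3.3, 0.5, -1.0]
finger_gap: 0.0923
t: 13.92
ee_pos: [0.5824, -0.1361, 0.022]
tcp_rot: [-0.002, 1.567, 3.058]
force: [-12.5, 0.6, 6.8]
finger_gap: 0.0918
```

```bash
python3 -m jog '[[[0,0,4],0],[[0,0,8],0],[[0,-50,8],0],[[0,-98,8],0],[[0,-98,8],0],[[0,-98,0],0],[[0,-98,-2],0],[[0,-98,-3],0]]'; python3 -m jog '[[[0,0,-1],0],[[0,0,-2],0]]'; python3 - <<'E'
from h import *
to((15,0,22,0),(-60,0,22,0),(-60,0,120,0))
E
```

```text
t: 14.92
ee_pos: [0.5903, -0.0385, 0.0215]
tcp_rot: [-0.038, 1.56, 3.022]
force: [-21.5, 6.6, 15.4]
finger_gap: 0.0915
t: 15.18
ee_pos: [0.5903, -0.0385, 0.0213]
tcp_rot: [-0.014, 1.557, 3.046]
force: [-26.3, 7.6, 21.2]
finger_gap: 0.0916
tcp bay [31.7 10.6] z 21.287714419313616 jaw yaw -0.1 F [-26.3   7.6  21.2] t 15.175 gap 0.09160204548406246 toolx [-0.  0. -1.] q [ 0.   0.6 -0.1  1.8  0.   0.7 -1.7]
(15, 0, 22, 0) -> [-0.5 10.6 16.7] twist -0.1
(-60, 0, 22, 0) -> [ 0.6 10.7 91.7] twist -0.1
(-60, 0, 120, 0) -> [-97.4  10.6  93.1] twist -0.1
```

```bash
python3 -m jog '[[[0,0,5],0],[[0,3,18],0],[[0,10,50],0],[[0,11,95],0],[[-40,11,95],0],[[-100,11,95],0],[[-160,11,140],0],[[-160,60,140],0],[[-160,130,140],0],[[-160,200,140],0]]' && python3 -m jog '[[[0,60,20],0],[[0,120,40],0],[[0,180,60],0],[[0,200,60],0],[[0,200,60],0],[[0,200,60],0]]'
python3 - <<'E'
from h import *
to()
s=snapshot('top'); cv2.imwrite('pics/top5.png',cv2.resize(s['color'][150:330,200:440],(800,600),interpolation=cv2.INTER_CUBIC)); cv2.imwrite('pics/top5raw.png',s['color'])
E
```

```text
t: 16.42
ee_pos: [0.4424, -0.2151, 0.1832]
tcp_rot: [2.717, 1.568, -0.508]
force: [1.4, -0.4, -0.3]
finger_gap: 0.092
t: 17.18
ee_pos: [0.3666, -0.4057, 0.1822]
tcp_rot: [-2.052, 1.57, 1.008]
force: [0.3, -0.1, -1.2]
finger_gap: 0.0915
tcp bay [-161.6 -373.5] z 182.1983544019805 jaw yaw -0.1 F [ 0.3 -0.1 -1.2] t 17.175 gap 0.09148297641942513 toolx [ 0.  0. -1.] q [ 0.7  0.4  0.1  1.8 -0.   0.9 -0.9]
```

View pics/top5.png

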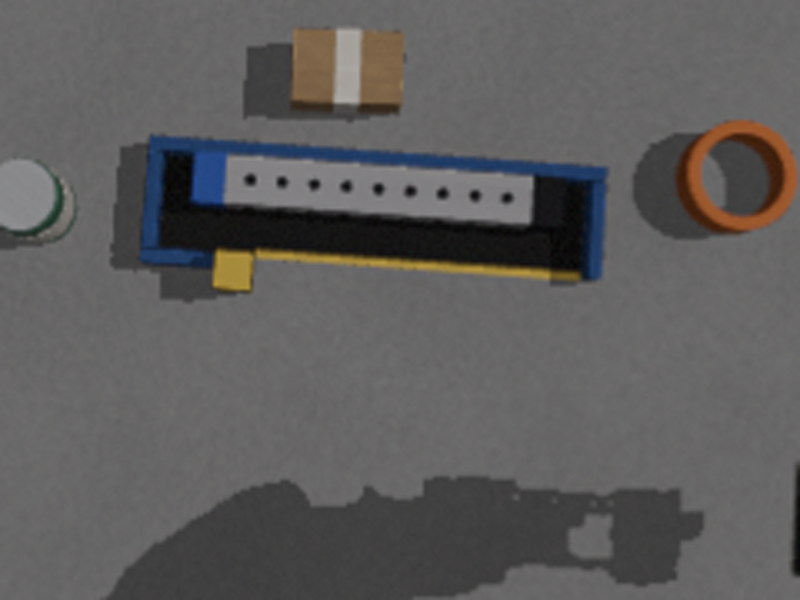

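The beam lies along the back wall, blue end at (208,178) behind the post and black end at (550,202). The can, carton and tape roll look unmoved. A numeric check follows.

```bash
python3 - <<'E'
from h import *
s=snapshot('top')
g=mask(s,(0,0,110),(180,60,255),(266,190,361,222)); c,b,r=rect(s,g,.04)
print('grey corners bay',[w2b(p).round(1).tolist() for p in b])
x=np.array([[250,180],[507,198]])/3.3333+[200,150]; print('end holes bay',[w2b(p*1000).round(1).tolist() for p in ray(s,x,.04)])
c,b,r=rect(s,mask(s,(100,120,40),(130,255,255),(235,185,390,242)),.035); print('bay outer',[w2b(p).round(1).tolist() for p in b])
a=cv2.imread('pics/top0.png');m=cv2.absdiff(a,s['color']).max(2)
for n,(u0,v0,u1,v1) in dict(can=(195,196,224,226),carton=(286,156,323,187),tape=(402,184,442,222)).items(): print(n,'max change',m[v0:v1,u0:u1].max(), 'n>40',(m[v0:v1,u0:u1]>40).sum())
E
```

```text
grey corners bay [[42.3, -125.8], [80.5, -125.8], [80.4, 121.2], [42.2, 121.2]]
end holes bay [[60.3, 100.3], [60.3, -107.8]]
bay outer [[-9.9, -186.3], [92.9, -185.9], [91.8, 186.2], [-11.0, 185.9]]
can max change 5 n>40 0
carton max change 6 n>40 0
tape max change 8 n>40 0
```

```bash
python3 -c "
from station import finish_job; print(finish_job())"
```

```text
the job is handed in; nothing more can be done
None
```

The beam now lies along the bay's back wall and the job is handed in, using about 17 s of the 72 s. I did it by pushing only:

1. I tilted the beam's blue end into the mouth.
2. I pushed the black end to slide the blue end along the back wall behind the post.
3. I swung the black half in and pressed the beam flat against the wall.

**Last checks, all from the top camera:**
- **Beam against the wall:** the end holes at both ends of the beam measured x = 60.3 mm in the bay frame, and flush is 60. The beam is therefore parallel to the wall and touching it to within the camera's 2 mm.
- **Blue end behind the post:** scaled from the images, it sits at about y = 147 mm, past the post, which ends at 125 mm.
- **Can, carton and tape roll:** none of them shows any change from the first picture.
- **Robot:** the tool is well clear at 18 cm height, with wrist force readings near zero.

No check failed or disagreed. The highest force I read was about 35 N in total at the wrist, during the final press against the wall. I read the force only at the end of each move, so the true peak could be a little higher.

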